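Close the insulation tester's lid on a finger

ROBOT

A 6-joint arm with a two-finger parallel gripper is mounted at the origin on the work surface. World frame = base frame: x ahead of the robot, y to its left, z up, the work surface at z = 0. Lengths are in m, angles in rad, forces in N, time in s.
With the tool pointing down it reaches from about 0.375 to 0.75 m from the base axis. Payload 9 kg.
Tool frame: the origin (TCP) lies midway between the tips of the shut fingers; the grasp point (between the pads) lies r.grip_point_offset behind it (r.grip_point_offset is the distance from the TCP to the grasp point, in m); z points along the fingers, y is the line along which they close (so a half turn about z gives the same grasp; the last joint's range is limited). The gripper opens to 85 mm and grips with 20 to 120 N. Pads are 22 mm wide; open, the fingers measure 114 mm over their backs; the gripper's body (76 mm by 85 mm) begins 54 mm behind the grasp point. The pads swing forward as they close: fully open they stand 13 mm farther back than shut.
Start: joints at [0.987, 0.104, 0.097, 1.564, 0, 1.353], TCP at [0.215, 0.56, 0.231] pointing down, gripper open.
Joint ranges: [-2.99, 2.99], [-0.84, 1.86], [-1.1, 1.16], [-1.84, 2.11], [-1.51, 1.56], [-3.14, 3.14]. Speed limits (rad/s): [2.22, 2.22, 2.57, 3.14, 3.14, 3.14].

INTERFACE

Orientations are given as a unit quaternion [w, x, y, z].
In Python, from bench import r, imaging, ticket gives the robot as it stands.
- The arm moves only by the tool drive_tool, never from a script. Its argument "increments" is a list that holds one entry, the list of rows, each a list of 7 numbers: the shift along the world's x, y, z scaled (see below), then the turn, a rotation vector about the world's x, y, z scaled (see below), then the closure in counts, from 0 (fully open) to 255 (shut). A call has 1 to 5 rows; each row shifts and turns the commanded pose from where the row before left it; what a row does not reach is not made up. The controller multiplies each number of a shift by 50 cm and each number of a turn by 30 degrees. A row lasts 1/12 s, in which the tool goes at most 41.7 mm and 7.16 degrees, less where a joint would pass 70% of its speed; a pose out of reach is approached as far as the arm can. A call with a number of a shift or a turn outside -1 to 1 is refused whole. A call with a gripper value outside its range is refused whole. The fingers move at their own pace and stop on an object; "squeeze" is the grip in N (left out, the last holds). Time passes only in rows, so rows that do not move let the fingers close. It gives the time, the measured TCP pose, the force, the opening and the grip force at its end, in the units of the state.
- r.read_state(): the state, without advancing time (a new reading comes with each control period).
- imaging.get_image(name): name is "scene" or "top" or "wrist"; returns (picture, depth): 384x512x3 uint8, red, green, blue; 384x512 float32, m along the optical axis (not along the pixel's ray), 0 where there is no reading.
- imaging.camera_info(name): a dict with "vertical_fov" (degrees; the focal length in pixels is half the picture's height over the tangent of half this angle, whatever the lens; pixels are square), "cx", "cy" (the principal point, pixels), "origin" and "orientation" of the camera in the world. Camera axes: x right, y down, z forward; pixel columns grow to the right and rows downward; lengths in m; the calibration is good to about 2 mm. A picture is of the moment at which its call begins: read the wrist's pose just before it. camera_info takes no time and is no camera call; for the wrist camera it gives the pose at the moment of the call.
- ticket.finish_job(): hands the job in; it is judged then, once.
Trained networks look in the newest picture that a camera, given by its name, has taken for a name from the list of things; names that differ only in an ending like _2 or _b are one class to them, and where a whole thing is asked for, a point or a joint stands for the part that bears it (a point fixed in the world has none). Each returns a list of dicts, best first, with "conf" (0 to 1); they miss things now and then, are a little off and sometimes report something else, mostly with a low value. They report only what shows in the picture. A call takes as long as a camera call.
- imaging.outline_of(camera, query): "region" (384x512 bool, what is visible of it) and "bbox" ([left, top, right, bottom] in pixels, round what is visible of it).
The state is a dict: "t": time; "joint_pos": joint angles; "joint_vel": joint speeds; "joint_efforts": joint torques, N m; "eef_pos": TCP position; "tool_rot": TCP orientation; "ft_force": force on the tool from outside, world axes, zero at the start; "wrist_torque": the same for the moment, N m; "width": finger opening in m; "grip_force": force on a finger pad.
Only numpy, scipy, OpenCV 4.12 (cv2) and the standard library are available. Lean on these libraries where they do the work, as an engineer would, in place of code of your own. Each camera call takes 0.05 s, during which the arm holds its last target. There are 200 camera calls.

TASK

Close the lid of the insulation tester on the motor bench. Tip the lid over past its balance, catch it from underneath on a finger as it falls, and lower it gently until it is fully shut, without pinching it and without letting it clap down. Do not lift, tip or shove the tester, leave the things around it where they are, and finish clear of everything.

Things in the scene. Friction and masses are not known exactly. Their poses are not given: they have to be found in the camera images.
- tester: Hard grey instrument case, loose on rubber feet, 2.2 kg: 160 mm deep (x), 220 wide (y), 100 high to the rim. Origin: centre of its underside; x from the lid's free edge to the hinge (roughly to the robot's right), z up. Latches 28 mm wide, 11 mm proud on the front (-x) wall at y = +83 and -83 mm; bare wall between. Carrying handle 27 mm out of the +y side, 60 mm high.
- lid (a joint): Lid angle, rad: 0 shut, 1.57 upright, 1.80 open against its stop, leaning out beyond the hinge. No spring or catch. It balances near 1.47 and stays by friction only within about 0.06 of that; beyond, it falls open or shut by itself (shut in 1 to 2 s, clapping down at 1.5 to 2 rad/s). The hinge axis runs along the tester's y through point hinge.
- hinge (a point): Point of the hinge axis in the middle of the lid's width: 80 mm beyond the tester's centre (+x) and 100 mm above the table.
- lip (a point): Middle of the lip's outer lower edge, 186 mm from the hinge axis. The lip: flat tongue at the lid's free edge, 80 mm wide along the hinge, 26 mm proud of lid and case front, 8 mm thick, its underside flush with the lid's. Shut: level, 100 mm above the table; open: the topmost part. x along the lid to the hinge, y along the hinge, z out of the outer face (up when shut).
- lid_shell: Outer layer of the lid, grey plastic, 160 by 220 mm, its outer face 18 mm above the lid's underside, with the upper 4 mm of the lip. That face looks up when shut, along the tester's +x when open. Whole lid 0.3 to 0.4 kg. Origin at point hinge, axes as point lip.
- lid_liner: Dark rubber lining: the flat underside of the whole lid and lip, which looks down when shut and along the tester's -x when open. Origin at point hinge, axes as point lip.
- wrench: Steel wrench 200 mm long lying on the table in front of the tester or behind it (bystander). Origin under its middle.
- bearing: Steel ball bearing, 62 mm across, 18 mm high, lying flat behind the tester or in front of it (bystander). Origin at the centre of its underside.
- grease: Closed can 64 mm across, 85 mm high, standing at the tester's +y side (bystander). Origin at the centre of its underside.

How it is judged:
By the outcome, as a careful person would: the job done as asked, in the order asked, and still so for the second after the job is handed in, with the robot touching nothing.
It also fails if it takes over 46 s, if anything falls off the work surface, if the arm or the gripper's body presses on something with over 40 N, if the wrist force passes 120 N, or if a joint passes its speed limit or range.

## Working session

There is one attempt and no reset: what is moved stays moved. The work goes in short steps, Python scripts to look and compute and a tool call to move; the robot and the scene stay as the last step left them, time stands still between calls to the robot, and variables do not carry over. Pictures are saved under pics/ and viewed, at most 10 in all, crops included, and the job is handed in when it is done.

Besides the shell and the picture viewer there is one more tool, called after "Call:" as name(argument=value, ...) on one line, values as JSON. drive_tool: Moves the arm, as the interface text tells. Its arguments: {"type":"object","properties":{"increments":{"type":"array","items":{"type":"array","items":{"type":"array","items":{"type":"number"}}}},"squeeze":{"type":"number"}},"required":["increments"]}

```bash
mkdir -p pics; ls; cat > h.py <<'E'
import numpy as np,cv2
from scipy.spatial.transform import Rotation as R
from bench import r,imaging,ticket
def rot(q): return R.from_quat([q[1],q[2],q[3],q[0]]).as_matrix()
def cloud(name):
    ci=imaging.camera_info(name); im,d=imaging.get_image(name)
    f=im.shape[0]/2/np.tan(np.radians(ci['vertical_fov'])/2)
    v,u=np.mgrid[:d.shape[0],:d.shape[1]]
    P=np.stack([(u-ci['cx'])/f*d,(v-ci['cy'])/f*d,d],-1)
    W=P@rot(ci['orientation']).T+np.array(ci['origin'])
    W[d==0]=np.nan
    return im,W
E
cat > a.py <<'E'
from h import *
s=r.read_state();print({k:np.round(v,3) for k,v in s.items()},r.grip_point_offset)
ims=[]
for c in ['scene','top']:
    im,W=cloud(c);ims.append(im);np.save(c+'.npy',W)
    print(c,imaging.camera_info(c))
    for q in ['tester','lid_shell','lid_liner','lip','wrench','bearing','grease']:
        for o in imaging.outline_of(c,q)[:1]:
            p=W[o['region']];p=p[~np.isnan(p[:,0])]
            print(q,round(o['conf'],2),o['bbox'],np.round(np.median(p,0),3) if len(p) else '',np.round(np.percentile(p,[2,98],axis=0),3).tolist() if len(p) else '')
            np.save(f'{c}_{q}.npy',o['region'])
cv2.imwrite('pics/a.png',cv2.resize(np.vstack(ims)[:,:,::-1],None,fx=.78,fy=.78))
E
python3 a.py
```

```text
pics
{'t': np.float64(0.0), 'joint_pos': array([ 0.987,  0.105,  0.096,  1.564, -0.   ,  1.353]), 'joint_vel': array([ 0.001,  0.   , -0.001,  0.002,  0.   ,  0.001]), 'joint_efforts': array([-0.0000e+00, -5.5693e+01,  5.0365e+01,  1.7000e-02, -0.0000e+00,
        0.0000e+00]), 'eef_pos': array([0.214, 0.56 , 0.231]), 'tool_rot': array([-0.   ,  0.182,  0.983, -0.001]), 'ft_force': array([ 0.013, -0.384,  0.229]), 'wrist_torque': array([ 0.035, -0.06 ,  0.072]), 'grip_force': np.float64(0.0), 'width': np.float64(0.086)} 0.0187
scene {'vertical_fov': 57.89327766084681, 'cx': 260.2301688372089, 'cy': 195.4208681039371, 'origin': array([0.91662541, 0.59981794, 0.9095871 ]), 'orientation': array([-0.08730818,  0.26834374,  0.91646632, -0.28365191])}
tester 0.9 [205.0, 113.4, 315.5, 253.6] [0.608 0.087 0.096] [[0.493, 0.028, 0.024], [0.708, 0.234, 0.263]]
lid_shell 0.52 [203.9, 117.4, 273.6, 150.0] [0.602 0.024 0.255] [[0.501, 0.016, 0.25], [0.703, 0.031, 0.259]]
lid_liner 0.73 [206.3, 115.9, 282.6, 196.1] [0.605 0.049 0.192] [[0.495, 0.028, 0.104], [0.706, 0.07, 0.275]]
lip 0.79 [206.8, 
[... 695 characters left out ...]
] [[0.488, 0.021, 0.064], [0.705, 0.226, 0.275]]
lid_shell 0.75 [289.2, 136.7, 313.4, 250.1] [0.574 0.022 0.253] [[0.489, -0.005, 0.0], [0.704, 0.031, 0.28]]
lid_liner 0.91 [272.6, 135.5, 301.5, 248.2] [0.594 0.046 0.202] [[0.492, 0.025, 0.102], [0.702, 0.071, 0.28]]
lip 0.73 [272.2, 131.0, 310.4, 247.4] [0.593 0.042 0.214] [[0.491, 0.016, 0.003], [0.706, 0.069, 0.28]]
wrench 0.55 [305.8, 160.9, 332.0, 237.9] [ 0.622 -0.043  0.006] [[0.524, -0.075, -0.002], [0.712, -0.016, 0.01]]
bearing 0.97 [137.6, 206.6, 165.1, 231.4] [0.575 0.374 0.014] [[0.547, 0.346, 0.004], [0.602, 0.401, 0.02]]
grease 0.97 [208.9, 117.9, 237.1, 151.0] [0.763 0.193 0.082] [[0.743, 0.165, 0.013], [0.797, 0.221, 0.087]]
```

View pics/a.png

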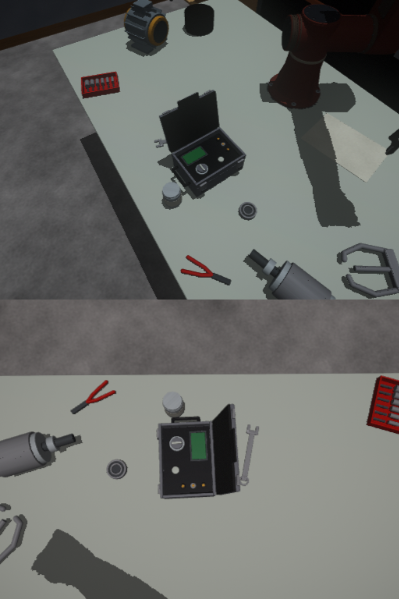

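The top view (lower half) shows the tester at about (185,460) with its lid open toward the right, which is world −y. The bearing is in front of it, the wrench behind, and the can on the far +x side. Next I fit the tester's pose and the lid angle.

```bash
cat > fit.py <<'E'
from h import *
for c in ['top','scene']:
    W=np.load(c+'.npy'); 
    m=np.load(f'{c}_lid_liner.npy'); m=cv2.erode(m.astype(np.uint8),np.ones((3,3)))>0
    p=W[m];p=p[~np.isnan(p[:,0])];p=p[(p[:,2]>.12)]
    for _ in range(4):
        cen=p.mean(0);n=np.linalg.svd(p-cen)[2][2];dd=(p-cen)@n;p=p[abs(dd)<max(.003,2*dd.std())] if _<3 else p
    n*=np.sign(n[1]); 
    th=np.pi/2+np.arctan2(n[2],np.hypot(n[0],n[1]))
    X=-n[:2]/np.hypot(*n[:2]); Y=np.array([-X[1],X[0]])
    print(c,'lid theta',th,'x axis',X,'yaw deg',np.degrees(np.arctan2(X[1],X[0])),'rms',dd.std())
    # underside plane at z=.1 -> hinge line offset along X
    hx=(n@cen-n[2]*.1)/(n[:2]@X); print(' hinge offset along X',hx, 'lid y-extent',np.percentile(p[:,:2]@Y,[.5,99.5]), 'ymid', np.mean(np.percentile(p[:,:2]@Y,[.5,99.5])),'zmax',p[:,2].max())
    t=p[p[:,2]>.267]; e=np.percentile(t[:,:2]@Y,[2,98]) if len(t) else None; print(' lip y',e)
    t=np.load(f'{c}_tester.npy');q=W[t];q=q[~np.isnan(q[:,0])];q=q[(q[:,2]>.09)&(q[:,2]<.106)]
    a=q[:,:2]@X; b=q[:,:2]@Y; print(' rim X',np.percentile(a,[1,99]),'Y',np.percentile(b,[1,99]),'z',np.median(q[:,2]))
    print(' rect',cv2.minAreaRect(q[:,:2].astype(np.float32)))
    H=X*hx+Y*np.mean(np.percentile(p[:,:2]@Y,[.5,99.5])); print(' hinge world',H,'center',H-.08*X)
E
python3 fit.py
```

```text
top lid theta 1.80389779456789 x axis [ 0.04030867 -0.99918728] yaw deg -87.68985752274253 rms 0.0005938889898180707
 hinge offset along X -0.04599290715593784 lid y-extent [0.49191983 0.70320074] ymid 0.597560283781251 zmax 0.28370356823437426
 lip y [0.56163992 0.63598243]
 rim X [-0.205416   -0.04446676] Y [0.48916417 0.7081566 ] z 0.09870318837402753
 rect ((0.5935808420181274, 0.1499975323677063), (0.22054368257522583, 0.16398921608924866), 2.4257490634918213)
 hinge world [0.59522072 0.07004239] center [0.59199603 0.14997737]
scene lid theta 1.8008448457119623 x axis [ 0.04235556 -0.9991026 ] yaw deg -87.57247885478296 rms 0.0011667095479224931
 hinge offset along X -0.044567377794812645 lid y-extent [0.49672951 0.70724853] ymid 0.6019890190469501 zmax 0.27982965159046913
 lip y [0.56293953 0.63669883]
 rim X [-0.20558801 -0.04179033] Y [0.49458668 0.71107249] z 0.09829427988106731
 rect ((0.5957843661308289, 0.15128681063652039), (0.22085511684417725, 0.1716572642326355), 1.9564677476882935)
 hinge world [0.59956112 0.07002497] center [0.59617267 0.14995317]
```

Call:
drive_tool(increments=[[[0,0,0.06,0,0,-0.2,255],[0,0,0.06,0,0,-0.2,255],[0,0,0,0,0,-0.2,255],[0,0,0,-0.15,-0.18,0,255],[0,0,0,-0.15,-0.18,0,255]]])

```text
t: 1.22
eef_pos: [0.2166, 0.5602, 0.2937]
tool_rot: [0.118, 0.333, 0.935, -0.041]
ft_force: [-0.3, 0.5, -0.6]
width: 0.0258
grip_force: 0.0
```

Call:
drive_tool(increments=[[[0.0366,-0.062,0.0132,-0.15,-0.18,0,255],[0.0366,-0.062,0.0132,-0.15,-0.18,0,255],[0.0366,-0.062,0.0132,-0.15,-0.18,0,255],[0.0366,-0.062,0.0132,-0.15,-0.18,0,255],[0.0366,-0.062,0.0132,-0.15,-0.18,0,255]]])

```text
t: 1.63
eef_pos: [0.3067, 0.4048, 0.3256]
tool_rot: [0.393, 0.302, 0.856, -0.144]
ft_force: [0.6, 0.3, 0.0]
width: 0.0003
grip_force: 0.0
```

Call:
drive_tool(increments=[[[0.0366,-0.062,0.0132,0,0,0,255],[0.0366,-0.062,0.0132,0,0,0,255],[0.0366,-0.062,0.0132,0,0,0,255],[0.0366,-0.062,0.0132,0,0,0,255],[0.0366,-0.062,0.0132,0,0,0,255]]])

```text
t: 2.05
eef_pos: [0.3981, 0.249, 0.3576]
tool_rot: [0.391, 0.303, 0.857, -0.144]
ft_force: [0.4, 0.2, 0.2]
width: -0.0002
grip_force: 0.0
```

```bash
cat > st.py <<'E'
from h import *
s=r.read_state();M=rot(s['tool_rot']);print(s['t'],'p',np.round(s['eef_pos'],4),'j',np.round(s['joint_pos'],2),'F',np.round(s['ft_force'],1));print('z',np.round(M[:,2],3),'y',np.round(M[:,1],3),'pitch',np.degrees(np.arcsin(-M[2,2])),'head',np.degrees(np.arctan2(M[1,2],M[0,2])))
E
python3 st.py
```

```text
2.05 p [0.3981 0.249  0.3576] j [ 0.77 -0.39 -0.32  1.52 -0.85  1.39] F [0.4 0.2 0.2]
z [ 0.582 -0.484 -0.653] y [ 0.632  0.775 -0.011] pitch 40.76762785773894 head -39.75669391420322
```

Call:
drive_tool(increments=[[[0.0398,-0.0658,-0.003,0,0,0,255],[0.0398,-0.0658,-0.003,0,0,0,255],[0.0398,-0.0658,-0.003,0,0,0,255],[0.0398,-0.0658,-0.003,0,0,0,255]]])

```text
t: 2.38
eef_pos: [0.4779, 0.1172, 0.3519]
tool_rot: [0.391, 0.303, 0.857, -0.144]
ft_force: [0.4, 0.6, 0.3]
width: 0.0
grip_force: 0.0
```

Call:
drive_tool(increments=[[[0.0398,-0.0658,-0.003,0,0,0,255],[0.0398,-0.0658,-0.003,0,0,0,255],[0.0398,-0.0658,-0.003,0,0,0,255],[0.0398,-0.0658,-0.003,0,0,0,255],[0,0,0,0,0,0,255]]])

```text
t: 2.8
eef_pos: [0.5579, -0.0188, 0.3449]
tool_rot: [0.39, 0.306, 0.856, -0.146]
ft_force: [0.1, -0.0, 0.4]
width: -0.0001
grip_force: 0.0
```

```bash
python3 st.py; python3 - <<'E'
from h import *
a=cloud('scene')[0][90:290,130:400];b=cloud('top')[0][90:290,130:400]
cv2.imwrite('pics/b.png',cv2.resize(np.vstack([a,b])[:,:,::-1],None,fx=1.5,fy=1.5))
E
```

```text
2.8 p [ 0.5579 -0.0188  0.3449] j [-0.   -0.83 -0.69  0.99 -0.51  0.49] F [ 0.1 -0.   0.4]
z [ 0.579 -0.489 -0.653] y [ 0.638  0.77  -0.012] pitch 40.740680379612755 head -40.21928151186608
```

View pics/b.png

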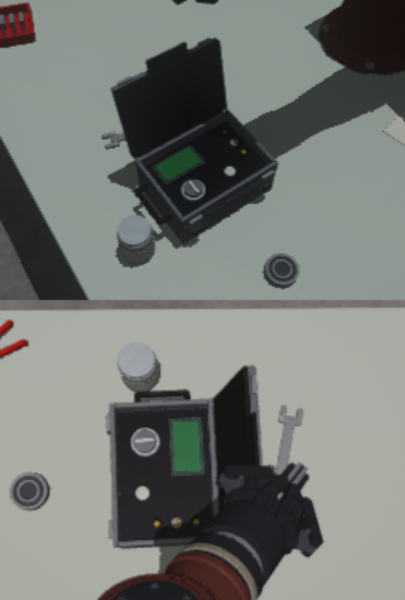

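The tool sits just behind the lid's top edge in the top view (tip near (300,480)), and the lid is still open. j2 is close to its limit, so I descend carefully.

Call:
drive_tool(increments=[[[0,0,-0.05,0,0,0,255],[0,0,-0.05,0,0,0,255],[0,0,0,0,0,0,255]]])

```text
t: 3.15
eef_pos: [0.5583, -0.0097, 0.2894]
tool_rot: [0.386, 0.302, 0.859, -0.146]
ft_force: [-0.6, 0.6, -1.1]
width: -0.0
grip_force: 0.0
```

```bash
python3 st.py
```

```text
3.15 p [ 0.5583 -0.0097  0.2894] j [ 0.02 -0.84 -0.79  0.91 -0.52  0.5 ] F [-0.6  0.6 -1.1]
z [ 0.574 -0.484 -0.66 ] y [ 0.633  0.774 -0.018] pitch 41.29323728642468 head -40.15185061834382
```

Call:
drive_tool(increments=[[[0,0,0,0.15,0.18,0,255],[0,0,0,0.15,0.18,0,255],[0,0,0,0.15,0.18,0,255]]])

```text
t: 3.4
eef_pos: [0.5594, -0.0091, 0.298]
tool_rot: [0.225, 0.323, 0.915, -0.084]
ft_force: [-0.1, 0.4, 1.1]
width: -0.0
grip_force: 0.0
```

```bash
python3 st.py
```

```text
3.4 p [ 0.5594 -0.0091  0.298 ] j [-0.11 -0.49 -0.39  1.26 -0.26  0.52] F [-0.1  0.4  1.1]
z [ 0.358 -0.298 -0.885] y [ 0.629  0.777 -0.008] pitch 62.21077083892417 head -39.80402152214444
```

Call:
drive_tool(increments=[[[0.016,-0.008,-0.04,0,0,0,255],[0.016,-0.008,-0.04,0,0,0,255],[0,0.02,0,0,0,0,255],[0,0.025,0,0,0,0,255],[0,0.025,0,0,0,0,255]]])

```text
t: 3.82
eef_pos: [0.5757, 0.0171, 0.2574]
tool_rot: [0.227, 0.324, 0.915, -0.086]
ft_force: [-0.7, -1.6, 1.3]
width: 0.0003
grip_force: 0.9
```

```bash
cat > lid.py <<'E'
from h import *
# lid angle from scene cloud: points of the lid in tester frame
X=np.array([.041,-.9992]);Y=np.array([.9992,.041]);H=np.array([.598,.070])
def theta(save=None):
    im,W=cloud('scene'); 
    if save: cv2.imwrite(save,cv2.resize(im[90:290,130:400,::-1],None,fx=2,fy=2))
    p=W[90:260,170:330].reshape(-1,3);p=p[~np.isnan(p[:,0])]
    d=p[:,:2]-H;a=-(d@X);b=d@Y;z=p[:,2]-.1
    ok=(b>-.0)&(b<.095);a,z=a[ok],z[ok];rr=np.hypot(a,z);an=np.arctan2(z,a)
    k=(rr>.10)&(rr<.2)&(an>.08)&(an<2)
    if k.sum()<20: return None,k.sum()
    hst,e=np.histogram(an[k],bins=64,range=(0,1.92));i=hst.argmax()
    j=k&(abs(an-(e[i]+.015))<.06)
    return np.median(an[j]),j.sum()
if __name__=='__main__':
    import sys
    print('theta',theta(sys.argv[1] if len(sys.argv)>1 else None))
E
python3 st.py; python3 lid.py
```

```text
3.8167 p [0.5757 0.0171 0.2574] j [-0.04 -0.44 -0.43  1.18 -0.29  0.58] F [-0.7 -1.6  1.3]
z [ 0.359 -0.303 -0.882] y [ 0.631  0.776 -0.01 ] pitch 61.93928057887546 head -40.16168727754668
theta (np.float64(1.6695625330463608), np.int64(762))
```

Call:
drive_tool(increments=[[[0,0.02,0.008,0,0,0,255],[0,0.02,0.01,0,0,0,255],[0,0.018,0.01,0,0,0,255]]])

```text
t: 4.12
eef_pos: [0.5759, 0.046, 0.2713]
tool_rot: [0.227, 0.324, 0.915, -0.085]
ft_force: [0.3, -0.8, 0.3]
width: -0.0
grip_force: 0.2
```

```bash
python3 st.py|head -1; python3 lid.py pics/c.png
```

```text
4.1167 p [0.5759 0.046  0.2713] j [ 0.02 -0.4  -0.37  1.22 -0.31  0.64] F [ 0.3 -0.8  0.3]
theta (np.float64(1.5355597470835238), np.int64(693))
```

View pics/c.png

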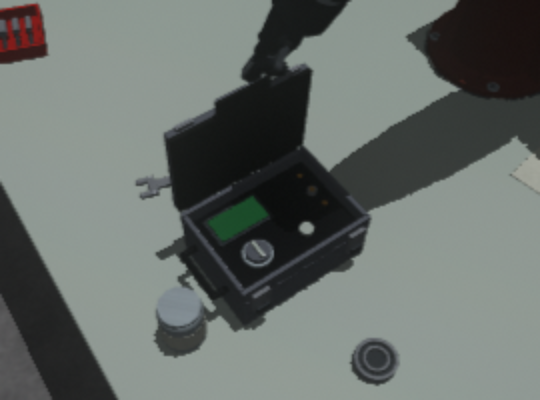

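The lid is near upright, with the fingers behind the near end of the lip at (270,65). I continue slowly past balance.

Call:
drive_tool(increments=[[[0,0.018,0.003,0,0,0,255],[0,0.016,0.003,0,0,0,255],[0,0.012,0.002,0,0,0,255]]])

```text
t: 4.42
eef_pos: [0.5759, 0.0685, 0.2739]
tool_rot: [0.226, 0.324, 0.915, -0.085]
ft_force: [-0.3, 0.3, -0.0]
width: 0.0004
grip_force: 0.1
```

```bash
python3 st.py|head -1; python3 lid.py
```

```text
4.4167 p [0.5759 0.0685 0.2739] j [ 0.07 -0.37 -0.34  1.23 -0.33  0.68] F [-0.3  0.3 -0. ]
theta (np.float64(1.4204933433303575), np.int64(590))
```

Call:
drive_tool(increments=[[[0,0.012,0.002,0,0,0,255],[0,0.004,0,0,0,0,255]]])

```text
t: 4.63
eef_pos: [0.5759, 0.0762, 0.2748]
tool_rot: [0.226, 0.324, 0.915, -0.085]
ft_force: [0.6, -0.3, 0.7]
width: 0.0001
grip_force: 0.0
```

```bash
python3 st.py|head -1; python3 lid.py;python3 lid.py
```

```text
4.6333 p [0.5759 0.0762 0.2748] j [ 0.08 -0.36 -0.33  1.24 -0.34  0.7 ] F [ 0.6 -0.3  0.7]
theta (np.float64(1.3806937509616852), np.int64(526))
theta (np.float64(1.3771694239957757), np.int64(519))
```

Call:
drive_tool(increments=[[[0.002,0.02,0.076,-0.15,-0.18,0,255],[0.006,0.082,0,-0.15,-0.18,0,255],[0.006,0.082,0,-0.15,-0.18,0,255]]])

```text
t: 4.98
eef_pos: [0.5842, 0.1667, 0.3182]
tool_rot: [0.393, 0.307, 0.855, -0.144]
ft_force: [2.9, 0.9, -0.6]
width: 0.0001
grip_force: 0.0
```

```bash
python3 st.py; python3 lid.py
```

```text
4.9833 p [0.5842 0.1667 0.3182] j [ 0.4  -0.36 -0.4   1.05 -0.74  0.9 ] F [ 2.9  0.9 -0.6]
z [ 0.584 -0.487 -0.649] y [ 0.638  0.77  -0.005] pitch 40.47986808136626 head -39.85690514970867
theta (np.float64(1.3649741436201406), np.int64(546))
```

Call:
drive_tool(increments=[[[0.002,0.08,0,-0.15,-0.18,0,255],[0,0.05,-0.06,-0.15,-0.18,0,255]]])

```text
t: 5.2
eef_pos: [0.586, 0.2356, 0.2922]
tool_rot: [0.496, 0.288, 0.8, -0.178]
ft_force: [4.2, 1.5, 0.3]
width: -0.0002
grip_force: 0.0
```

```bash
python3 st.py; python3 lid.py
```

```text
5.2 p [0.586  0.2356 0.2922] j [ 0.59 -0.23 -0.45  0.83 -1.03  0.98] F [4.2 1.5 0.3]
z [ 0.69  -0.571 -0.445] y [0.637 0.771 0.   ] pitch 26.40515314916054 head -39.575989294006106
theta (np.float64(1.3532199270638312), np.int64(542))
```

Call:
drive_tool(increments=[[[0,-0.02,-0.075,-0.15,-0.18,0,255],[0,-0.04,-0.07,0,0,0,255]]])

```text
t: 5.42
eef_pos: [0.5853, 0.2089, 0.2218]
tool_rot: [0.523, 0.274, 0.783, -0.194]
ft_force: [-0.1, -0.1, -1.3]
width: 0.0003
grip_force: 0.0
```

```bash
python3 st.py; python3 lid.py
```

```text
5.4167 p [0.5853 0.2089 0.2218] j [ 0.57 -0.26 -0.67  0.52 -1.08  0.85] F [-0.1 -0.1 -1.3]
z [ 0.713 -0.591 -0.378] y [ 0.633  0.774 -0.017] pitch 22.22740295795236 head -39.64954819343599
theta (np.float64(1.33501779305754), np.int64(516))
```

Call:
drive_tool(increments=[[[0,-0.036,-0.02,0,0,0,255],[0,0,0,0,0,0,255],[0,0,0,0,0,0,255]]])

```text
t: 5.72
eef_pos: [0.586, 0.1877, 0.2127]
tool_rot: [0.521, 0.277, 0.784, -0.194]
ft_force: [0.2, 0.0, -0.2]
width: 0.0001
grip_force: 0.0
```

```bash
python3 st.py; python3 lid.py;python3 lid.py
```

```text
5.7167 p [0.586  0.1877 0.2127] j [ 0.53 -0.31 -0.73  0.47 -1.06  0.8 ] F [ 0.2  0.  -0.2]
z [ 0.709 -0.593 -0.382] y [ 0.637  0.771 -0.015] pitch 22.457265883336856 head -39.932929824694156
theta (np.float64(1.300136352450737), np.int64(485))
theta (np.float64(1.2932105900967035), np.int64(491))
```

Call:
drive_tool(increments=[[[0,0,0,0,0,0,255],[0,0,0,0,0,0,255],[0,0,0,0,0,0,255],[0,0,0,0,0,0,255]]])

```text
t: 6.15
eef_pos: [0.5865, 0.189, 0.2138]
tool_rot: [0.521, 0.277, 0.784, -0.193]
ft_force: [0.4, 0.1, 0.1]
width: 0.0002
grip_force: 0.0
```

```bash
python3 lid.py;python3 lid.py
```

```text
theta (np.float64(1.213151662765548), np.int64(393))
theta (np.float64(1.1983800870907462), np.int64(350))
```

Call:
drive_tool(increments=[[[0,0,0,0,0,0,255],[0,0,0,0,0,0,255],[0,0,0,0,0,0,255],[0,0,0,0,0,0,255]]])

```text
t: 6.58
eef_pos: [0.5862, 0.1886, 0.2132]
tool_rot: [0.521, 0.277, 0.784, -0.194]
ft_force: [0.3, -0.7, 0.4]
width: 0.0003
grip_force: 0.0
```

```bash
python3 lid.py
```

```text
theta (np.float64(1.0730162257953761), np.int64(242))
```

Call:
drive_tool(increments=[[[0,0,0,0,0,0,255],[0,0,0,0,0,0,255],[0,0.003,-0.003,0,0,0,255],[0,0.005,-0.005,0,0,0,255]]])

```text
t: 6.97
eef_pos: [0.5863, 0.1927, 0.2095]
tool_rot: [0.521, 0.277, 0.783, -0.193]
ft_force: [-0.8, 0.5, -0.6]
width: 0.0003
grip_force: 0.0
```

```bash
python3 st.py|head -1; python3 lid.py pics/d.png
```

```text
6.9667 p [0.5863 0.1927 0.2095] j [ 0.54 -0.29 -0.72  0.47 -1.06  0.81] F [-0.8  0.5 -0.6]
theta (np.float64(0.851089647922928), np.int64(307))
```

View pics/d.png

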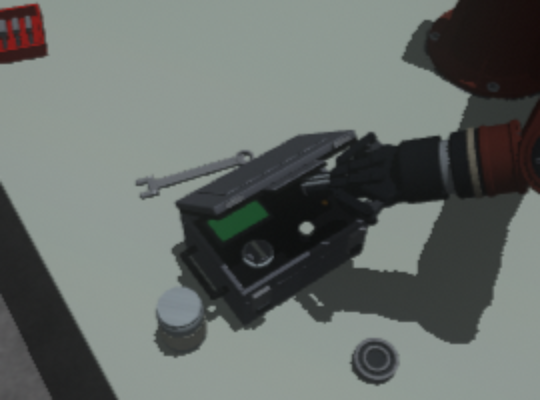

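The fingertips are under the lip side of the lid at about (318,185). I continue down at catch speed.

Call:
drive_tool(increments=[[[0.004,0.006,-0.005,0,0,0,255],[0.004,0.006,-0.005,0,0,0,255]]])

```text
t: 7.18
eef_pos: [0.5903, 0.199, 0.2039]
tool_rot: [0.521, 0.277, 0.784, -0.194]
ft_force: [-0.9, -0.9, -0.6]
width: 0.0001
grip_force: 0.3
```

```bash
python3 st.py|head -1; python3 lid.py
```

```text
7.1833 p [0.5903 0.199  0.2039] j [ 0.54 -0.26 -0.7   0.46 -1.06  0.82] F [-0.9 -0.9 -0.6]
theta (np.float64(0.8597963409217019), np.int64(350))
```

Caught: the lid is resting on the finger. I lower along the lip's arc.

Call:
drive_tool(increments=[[[0,0.0074,-0.0087,0,0,0,255],[0,0.0074,-0.0087,0,0,0,255],[0,0.0074,-0.0087,0,0,0,255],[0,0.0074,-0.0087,0,0,0,255],[0,0.0074,-0.0087,0,0,0,255]]])

```text
t: 7.65
eef_pos: [0.5901, 0.2175, 0.1817]
tool_rot: [0.521, 0.277, 0.784, -0.194]
ft_force: [-0.8, -1.1, -0.9]
width: 0.0001
grip_force: 0.3
```

```bash
python3 st.py; python3 lid.py pics/e.png
```

```text
7.65 p [0.5901 0.2175 0.1817] j [ 0.57 -0.17 -0.66  0.46 -1.08  0.87] F [-0.8 -1.1 -0.9]
z [ 0.71  -0.592 -0.382] y [ 0.636  0.772 -0.015] pitch 22.433631273632592 head -39.84474282151732
theta (np.float64(0.7018220036466499), np.int64(476))
```

View pics/e.png

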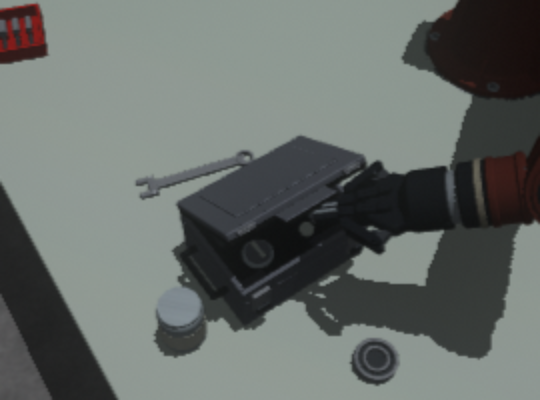

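The lid is lowering on the fingers at about 0.6 rad. The upper gripper knuckle at (370,172) comes close to the lid corner, so I yaw the tool away while continuing down.

Call:
drive_tool(increments=[[[0,0.0062,-0.0096,0,0,-0.08,255],[0,0.0062,-0.0096,0,0,-0.08,255],[0,0.0062,-0.0096,0,0,-0.08,255],[0,0.0062,-0.0096,0,0,-0.08,255],[0,0.0062,-0.0096,0,0,-0.08,255]]])

```text
t: 8.12
eef_pos: [0.5902, 0.233, 0.1583]
tool_rot: [0.498, 0.358, 0.75, -0.247]
ft_force: [1.2, -0.8, -1.1]
width: -0.0
grip_force: 0.4
```

```bash
python3 st.py; python3 lid.py pics/f.png
```

```text
8.1167 p [0.5902 0.233  0.1583] j [ 0.62  0.23 -0.25  0.97 -1.18  1.43] F [ 1.2 -0.8 -1.1]
z [ 0.57  -0.728 -0.381] y [ 0.783  0.621 -0.014] pitch 22.39185053641506 head -51.92389242852065
theta (np.float64(0.5339613677340094), np.int64(550))
```

View pics/f.png

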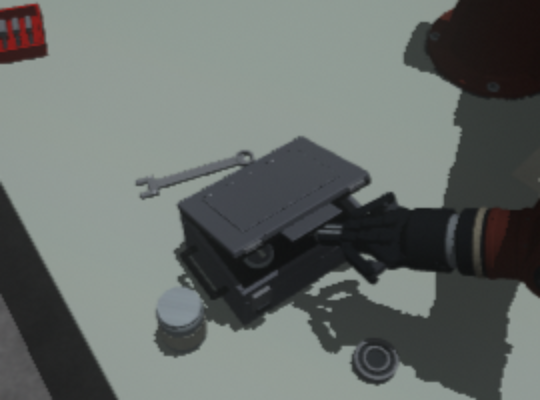

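Clear now, with the fingertips under the lip at (330,232). I continue down.

Call:
drive_tool(increments=[[[0,0.005,-0.0104,0,0,0,255],[0,0.005,-0.0104,0,0,0,255],[0,0.005,-0.0104,0,0,0,255],[0,0.005,-0.0104,0,0,0,255],[0,0.005,-0.0104,0,0,0,255]]])

```text
t: 8.58
eef_pos: [0.59, 0.2453, 0.1326]
tool_rot: [0.498, 0.357, 0.75, -0.247]
ft_force: [-0.2, 0.4, -1.2]
width: 0.0001
grip_force: 0.4
```

Call:
drive_tool(increments=[[[0,0.0035,-0.0108,0,0,0,255],[0,0.0035,-0.0108,0,0,0,255],[0,0.0035,-0.0108,0,0,0,255],[0,0.0035,-0.0108,0,0,0,255],[0,0.0035,-0.0108,0,0,0,255]]])

```text
t: 9.0
eef_pos: [0.5902, 0.254, 0.105]
tool_rot: [0.498, 0.357, 0.75, -0.247]
ft_force: [-0.4, 0.0, -0.7]
width: -0.0
grip_force: 0.4
```

```bash
python3 st.py; python3 lid.py pics/g.png
```

```text
9.0 p [0.5902 0.254  0.105 ] j [ 0.64  0.36 -0.2   0.96 -1.18  1.49] F [-0.4  0.  -0.7]
z [ 0.571 -0.727 -0.381] y [ 0.782  0.623 -0.015] pitch 22.424594876749797 head -51.8364539318946
theta (np.float64(0.22814044977590292), np.int64(702))
```

View pics/g.png

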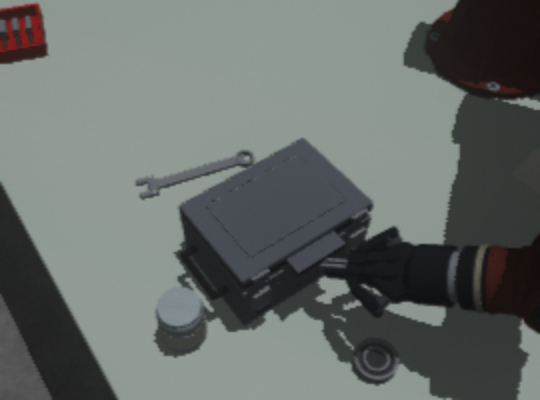

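Call:
drive_tool(increments=[[[0,-0.001,-0.006,0,0,0,255],[0,-0.001,-0.006,0,0,0,255],[0,0,-0.006,0,0,0,255],[0,0,-0.005,0,0,0,255],[0,0,-0.004,0,0,0,255]]])

```text
t: 9.47
eef_pos: [0.5902, 0.2529, 0.0918]
tool_rot: [0.498, 0.357, 0.75, -0.247]
ft_force: [-0.3, 2.0, -1.5]
width: 0.0005
grip_force: 0.9
```

```bash
cat > lid2.py <<'E'
from h import *
from lid import X,Y,H
_,W=cloud('scene');p=W.reshape(-1,3);p=p[~np.isnan(p[:,0])];d=p[:,:2]-H;a=-(d@X);b=d@Y
k=(a>.03)&(a<.15)&(abs(b)<.095)&(p[:,2]>.108);c=np.polyfit(a[k],p[k,2],1);print('outer slope angle',np.arctan(c[0]),'z at front',np.polyval(c,.16),'rms',np.std(p[k,2]-np.polyval(c,a[k])))
E
python3 st.py|head -1; python3 lid2.py
```

```text
9.4667 p [0.5902 0.2529 0.0918] j [ 0.64  0.38 -0.2   0.93 -1.18  1.49] F [-0.3  2.  -1.5]
outer slope angle 0.02108390000782407 z at front 0.12273879654458741 rms 0.0016207249264423049
```

Call:
drive_tool(increments=[[[0,0,-0.003,0,0,0,255],[0,0,-0.003,0,0,0,255],[0,0,-0.003,0,0,0,255],[0,0,-0.003,0,0,0,255],[0,0,-0.003,0,0,0,255]]])

```text
t: 9.93
eef_pos: [0.5903, 0.2528, 0.0846]
tool_rot: [0.498, 0.357, 0.75, -0.247]
ft_force: [-0.2, -0.1, -0.7]
width: 0.0004
grip_force: 0.0
```

```bash
python3 st.py|head -1; python3 lid2.py
```

```text
9.9333 p [0.5903 0.2528 0.0846] j [ 0.64  0.39 -0.21  0.92 -1.18  1.49] F [-0.2 -0.1 -0.7]
outer slope angle -0.008463009217411015 z at front 0.11809367717867454 rms 0.0016307176557313152
```

Call:
drive_tool(increments=[[[0,0.002,-0.008,0,0,0,255],[0,0.004,-0.008,0,0,0,255],[-0.015,0.03,0,0,0,0,255],[-0.025,0.05,0,0,0,0,255],[-0.03,0.06,0.01,0,0,0,255]]])

```text
t: 10.4
eef_pos: [0.5547, 0.3249, 0.0808]
tool_rot: [0.498, 0.358, 0.75, -0.248]
ft_force: [-0.1, 0.8, -0.9]
width: -0.0
grip_force: 0.0
```

Call:
drive_tool(increments=[[[-0.03,0.06,0.03,0,0,0,255],[-0.03,0.05,0.05,0,0,0,255],[-0.02,0.02,0.06,0,0,0,255],[-0.02,0.02,0.06,0,0,0,255],[0,0,0,0,0,0,255]]])

```text
t: 10.82
eef_pos: [0.505, 0.4046, 0.1875]
tool_rot: [0.5, 0.358, 0.75, -0.244]
ft_force: [-0.4, 0.9, 1.0]
width: 0.0003
grip_force: 0.0
```

```bash
python3 st.py|head -1; python3 lid2.py; sed -i 's/pics\/a/pics\/z/' a.py; python3 a.py | grep -E "^(tester|wrench|bearing|grease)"
```

```text
10.8167 p [0.505  0.4046 0.1875] j [ 0.9   0.72  0.41  1.76 -1.12  2.11] F [-0.4  0.9  1. ]
outer slope angle -0.008364019137605745 z at front 0.11809926893406368 rms 0.0016415680221628435
tester 0.72 [219.5, 160.2, 317.4, 252.4] [0.618 0.177 0.117] [[0.492, 0.077, 0.012], [0.721, 0.248, 0.121]]
wrench 0.76 [202.1, 165.6, 257.5, 188.0] [ 0.619 -0.041  0.006] [[0.533, -0.069, -0.002], [0.705, -0.015, 0.009]]
bearing 0.66 [303.1, 259.5, 328.0, 282.3] [0.579 0.378 0.013] [[0.548, 0.348, -0.001], [0.607, 0.405, 0.02]]
grease 0.82 [207.8, 234.0, 237.1, 268.7] [0.781 0.211 0.082] [[0.751, 0.173, 0.005], [0.808, 0.227, 0.087]]
tester 0.72 [189.8, 150.3, 284.8, 254.4] [0.59  0.152 0.118] [[0.485, 0.068, 0.063], [0.72, 0.246, 0.122]]
wrench 0.64 [306.0, 161.7, 328.4, 236.1] [ 0.62  -0.043  0.006] [[0.533, -0.072, -0.001], [0.709, -0.019, 0.01]]
bearing 0.6 [137.0, 204.5, 161.8, 232.5] [0.575 0.375 0.013] [[0.547, 0.346, 0.003], [0.604, 0.403, 0.02]]
grease 0.65 [137.9, 203.7, 162.8, 232.7] [0.575 0.374 0.013] [[0.547, 0.346, 0.002], [0.602, 0.403, 0.02]]
```

View pics/z.png

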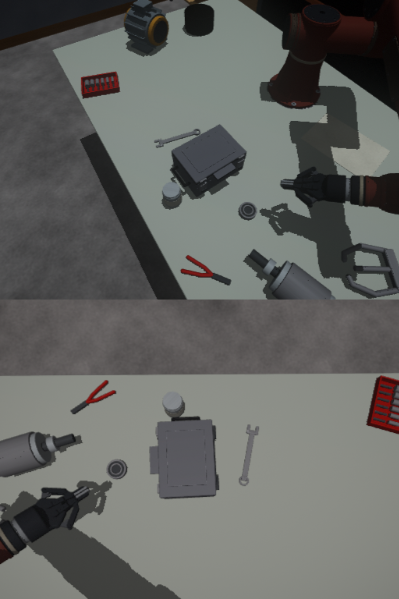

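The lid is shut at about (210,155) in the scene view and (187,455) in the top view. The bearing, wrench and can are where they were, and the gripper is clear at (75,495), so I hand in.

```bash
python3 -c "
from bench import ticket
print(ticket.finish_job())"
```

```text
the job is handed in; nothing more can be done
None
```

The tester's lid is fully shut: I tipped it past balance, caught it on the closed fingers at about 0.75 rad, lowered it at about 0.4 rad/s or less, and handed the job in at about 11 s with the tester and the things around it where they were and the arm clear.

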